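# Set and clamp the spring-out leg of a recipe stand

## Robot

A 7-joint arm with a two-finger parallel gripper is mounted at the origin on the work surface. World frame = base frame: x ahead of the robot, y to its left, z up, the work surface at z = 0. Lengths are in m, angles in degrees, forces in N, time in s.
With the tool pointing down it reaches from about 0.35 to 0.9 m from the base axis. Payload 19.9 kg.
Tool frame: the origin (TCP) lies on the centre line of the jaws, within the pads' length; the fingertips stand 8 mm ahead of it and the grasp point (between the pads) lies 11 mm behind it; x points along the fingers, y is the direction in which the jaws open and shut, and the axes are right-handed (so a half turn about x gives the same grasp; the last joint's range is limited). The gripper opens to 85 mm and grips with 20 to 120 N. Pads are 22 mm wide; open, the fingers measure 114 mm over their backs; the gripper's body (76 mm by 85 mm) begins 54 mm behind the grasp point. The pads swing forward as they close: fully open they stand 13 mm farther back than shut.
Start: joints at [65.632, 23.915, -0.59, 92.452, 0.269, 63.638, -3.037], TCP at [0.234, -0.58, 0.239] pointing down, gripper open.
Joint ranges: [-161.28, 161.28], [-22.2, 115.67], [-73.04, 71.86], [3.21, 147.25], [-68.34, 248.33], [10.77, 114.83], [-161.83, 161.83]. Speed limits (degrees/s): [108.29, 108.29, 136.94, 136.94, 172.46, 172.46, 172.46].

## Interface

Orientations are given as a 3x3 rotation matrix whose columns are the frame's x, y, z axes.
In Python, from rig import monitor, eyes, order gives the robot as it stands.
- The arm moves only by the tool servo_tool, never from a script. Its argument "series" is a list that holds one entry, the list of rows, each a list of 5 numbers: the finger opening in mm, from 0 to 85.4, then the shift along the tool's x, y, z in mm, then the turn about the tool's x in rad. In form: [[[hand, dx, dy, dz, yaw], ...]]. A call has 1 to 12 rows; each row is the pose to reach, as a shift and turn from the pose commanded when the call began, along the tool's axes at that moment; what a row does not reach only later rows make up. A row lasts 1/10 s, in which the tool goes at most 50 mm and 8.59 degrees, less where a joint would pass 70% of its speed; a pose out of reach is approached as far as the arm can. A call with a gripper value outside its range is refused whole. The fingers move at their own pace and stop on an object; "squeeze" is the grip in N (left out, the last holds). Time passes only in rows, so rows that repeat a pose let the fingers close. It gives the time, the measured TCP pose, the force and the opening at its end, in the units of the state.
- monitor.observe(): the state, without advancing time (a new reading comes with each control period).
- eyes.camera(name): name is "side" or "top"; returns a dict with "image" (480x640x3 uint8, red, green, blue), "z_map" (480x640 float32, m along the optical axis (not along the pixel's ray), 0 where there is no reading), "mtx" (3x3 intrinsics, pixels), "dist_coeffs" ([k1, k2, p1, p2, k3] as OpenCV has them; the pictures are not rectified), "extrinsics" (4x4, takes a point from camera to world coordinates). Camera axes: x right, y down, z forward; pixel columns grow to the right and rows downward; lengths in m; the calibration is good to about 2 mm. A picture is of the moment at which its call begins.
- order.job_done(): hands the job in, once; it reports no verdict.
The state is a dict: "t": time; "joint_positions": joint angles; "joint_vel": joint speeds; "effort": joint torques, N m; "eef_pos": TCP position; "orientation": TCP orientation; "contact_force": force on the tool from outside, world axes, zero at the start; "ft_torque": the same for the moment, N m; "opening": opening from 0.0 (shut) to 1.0 (fully open).
Only numpy, scipy, OpenCV 4.12 (cv2) and the standard library are available. Lean on these libraries where they do the work, as an engineer would, in place of code of your own. Each camera call takes 0.05 s, during which the arm holds its last target. There are 200 camera calls.

## Task

Press the black spring plunger on top of the recipe stand's rail down to its stop so that the leg springs out. Then push the leg back in with the fingers until its crossbar is level with the black length marker on the gauge strip, and while you hold it there slide the cam lever round until it is fully closed, in line with the rail. Finish still holding the leg at the marker against its spring with the lever closed; do not shift the marker, and leave the crockery, spoon, jar and tin where they are.

Things in the scene. Friction and masses are not known exactly. Their poses are not given: they have to be found in the camera images.
- stand: Recipe stand, fixed (all sizes in mm). Origin: on the worktop under the centre of its aluminium rail; x across the rail, y along it towards the mouth where the leg comes out. Rail 60 wide, 200 long, 26 high. A wooden book rest, 200 wide, 155 high, crosses the rear (y -110, leaning to -165). A flat gauge strip, 22 wide, 4 high, lies at x = -80, y = 81 to 241, joined to the rail at y = 88.
- leg: Sliding steel leg ending in an upright crossbar: 185 long (stand's x = -60 to +125), 12 thick (y), 5 to 33 above the worktop. Origin at worktop level under the crossbar, on the rail's axis, axes as the stand's. Slides along y only: at y = 110 of the stand while caught (start), 200 fully out, after release not below 130. Its spring always pushes it out with 5 to 7 N, even with the lever closed.
- bar_face (a point): Point on the leg: on the crossbar's outer (+y) face, above the rail's axis, 19 above the worktop. The whole outer face is free to push on, and fingers may slide along it. When the plunger is pressed the spring drives the leg out within about 2 s.
- catch_top (a point): Centre of the top of the plunger head: a black disc 32 across standing on the rail at x = 0, y = -10 of the stand, its top 62 above the worktop when up. It goes straight down.
- catch (a joint): Travel of the plunger, m: 0 up, 0.010 at its stop (3 N to start, about 6 N at the stop; it springs up again when let go). It frees the leg at about 0.007.
- cam (a joint): Cam lever angle, rad: 0 closed (along the rail's +y, at a stop), 0.25 to 0.38 at the start, free end swung towards the stand's +x. Turns level about an upright pivot at x = 0, y = 55 of the stand; 0.15 N m of friction, stays where left. Dark bar 12 wide, 165 long, 42 to 58 above the worktop: it passes over the crossbar and reaches beyond it.
- cam_tip (a point): Free end of the cam lever, 165 from the pivot, 50 above the worktop. A finger standing against the crossbar's outer face on the lever's +x side closes the lever by sliding along the crossbar towards the stand's -x; closed, the lever covers x = -6 to +6.
- mark (a point): Length marker: a black block 22 (x) by 8 (y), its top 18 above the worktop, on the gauge strip just beyond the crossbar's -x end (centre 20 from that end), at y = 140 to 170 of the stand, different each time. Point: centre of its top; axes as the stand's. The leg is at its mark when the crossbar's centreline has the same y of the stand as this point.
- mug: White mug, 82 across, 95 high; leave alone. Origin: centre of the underside.
- travel_mug: Steel travel mug with black lid and handle, 147 high; leave alone. Origin: centre of the underside.
- jug: Clear jug with a handle, 112 across, 190 high; leave alone. Origin: centre of the underside.
- tea_tin: Green tin, 72 across, 110 high; leave alone. Origin: centre of the underside.
- sugar_jar: Small glass jar, 48 across, 60 high, beside the rail on its +x side about 110 from the rail's axis; leave alone. Origin: centre of the underside.
- spoon: Steel spoon, 140 long, lying along the rail on its -x side; leave alone.

How it is judged:
By the outcome, as a careful person would: the job done as asked, in the order asked, and still so for the second after the job is handed in, while the arm keeps its last pose, push and grip.
It also fails if it takes over 48 s, if anything falls off the work surface, if the arm or the gripper's body presses on something with over 40 N, if the wrist force passes 120 N, or if a joint passes its speed limit or range.

## Working session

There is one attempt and no reset: what is moved stays moved. The work goes in short steps, Python scripts to look and compute and a tool call to move; the robot and the scene stay as the last step left them, time stands still between calls to the robot, and variables do not carry over. Pictures are saved under pics/ and viewed, about 8 in all and at most 12, crops included, and the job is handed in when it is done.

Besides the shell and the picture viewer there is one more tool, called after "Call:" by a JSON object that holds its "name" and its "arguments". servo_tool: Moves the arm, as the interface text tells. Its arguments: {"type":"object","properties":{"series":{"type":"array","items":{"type":"array","items":{"type":"array","items":{"type":"number"}}}},"squeeze":{"type":"number"}},"required":["series"]}

```bash
mkdir -p pics
cat > h.py <<'E'
import numpy as np, cv2
from rig import monitor, eyes, order
def snap(name,f):
    c=eyes.camera(name); cv2.imwrite(f'pics/{f}.png',c['image'][:,:,::-1]); np.savez(f'pics/{f}.npz',**{k:c[k] for k in c}); return c
def ray(c,u,v):
    p=cv2.undistortPoints(np.array([[[u,v]]],float),np.array(c['mtx']),np.array(c['dist_coeffs'])).ravel()
    E=np.array(c['extrinsics']); return E[:3,3],E[:3,:3]@np.array([p[0],p[1],1])
def atz(c,u,v,z):
    o,d=ray(c,u,v); return o+d*(z-o[2])/d[2]
def dep(c,u,v):
    o,d=ray(c,u,v); return o+d*float(c['z_map'][int(round(v)),int(round(u))])
def proj(c,P):
    E=np.array(c['extrinsics']); R=E[:3,:3].T; t=-R@E[:3,3]
    return cv2.projectPoints(np.array(P,float).reshape(-1,3),cv2.Rodrigues(R)[0],t,np.array(c['mtx']),np.array(c['dist_coeffs']))[0].reshape(-1,2)
E
python3 - <<'E'
from h import *
np.set_printoptions(precision=3,suppress=True)
for n in('top','side'):
    c=snap(n,n+'0'); print(n,np.array(c['extrinsics']))
s=monitor.observe();print(s)
E
```

```text
top [[-0.012 -0.993  0.121  0.411]
 [-1.     0.011 -0.008 -0.006]
 [ 0.007 -0.122 -0.993  1.363]
 [ 0.     0.     0.     1.   ]]
side [[-0.718 -0.464  0.519 -0.026]
 [-0.696  0.5   -0.516  0.576]
 [-0.02  -0.732 -0.681  0.851]
 [ 0.     0.     0.     1.   ]]
{'t': 0.1, 'joint_positions': array([65.634, 23.944, -0.591, 92.481,  0.27 , 63.637, -3.037]), 'joint_vel': array([-0.076, -0.04 ,  0.014, -0.128, -0.033,  0.005,  0.009]), 'effort': array([  0.   , -86.583,   0.68 , -43.564,   0.019,   0.005,  -0.   ]), 'eef_pos': array([ 0.234, -0.579,  0.239]), 'orientation': array([[-0.   ,  0.374, -0.927],
       [ 0.001, -0.927, -0.374],
       [-1.   , -0.001,  0.   ]]), 'contact_force': array([ 0.282, -0.318, -0.519]), 'ft_torque': array([-0.001,  0.07 , -0.038]), 'opening': 1.003945186865794}
```

View pics/top0.png

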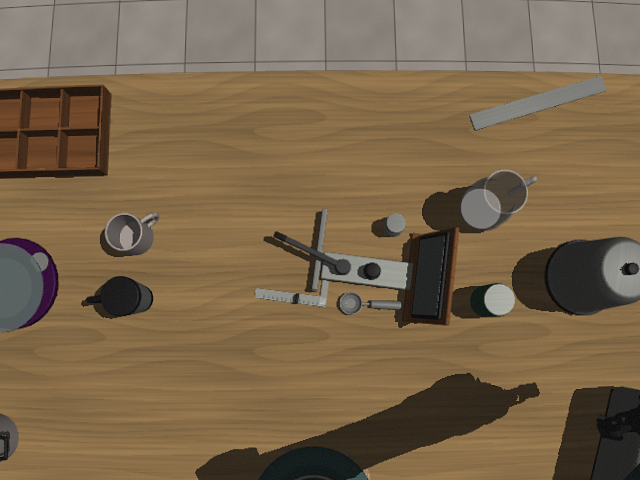

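View pics/side0.png

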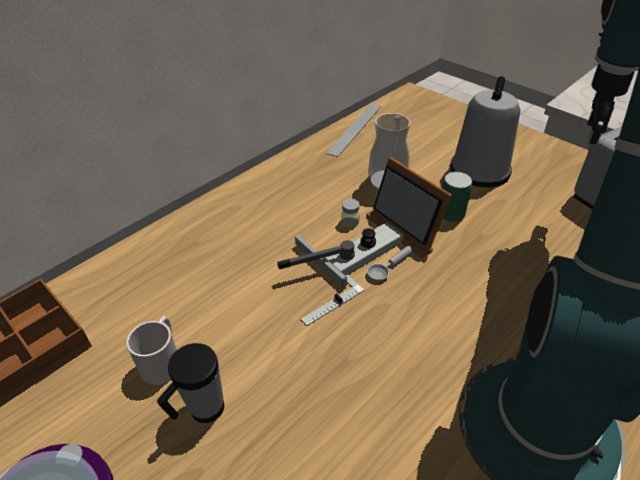

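The top view shows the stand with rail about (320–410, 260–285), plunger about (372,270), cam lever from (341,266) to (277,236), crossbar from (323,210) to (314,290), and marker near (296,299). I'll enlarge crops of both views.

Run:
```python
import cv2
a=cv2.imread('pics/top0.png')[200:330,245:465]; b=cv2.imread('pics/side0.png')[215:335,265:425]
cv2.imwrite('pics/c1.png',cv2.resize(a,(792,468),interpolation=cv2.INTER_CUBIC))
cv2.imwrite('pics/c2.png',cv2.resize(b,(800,600),interpolation=cv2.INTER_CUBIC))
```

```text
(no output)
```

View pics/c1.png

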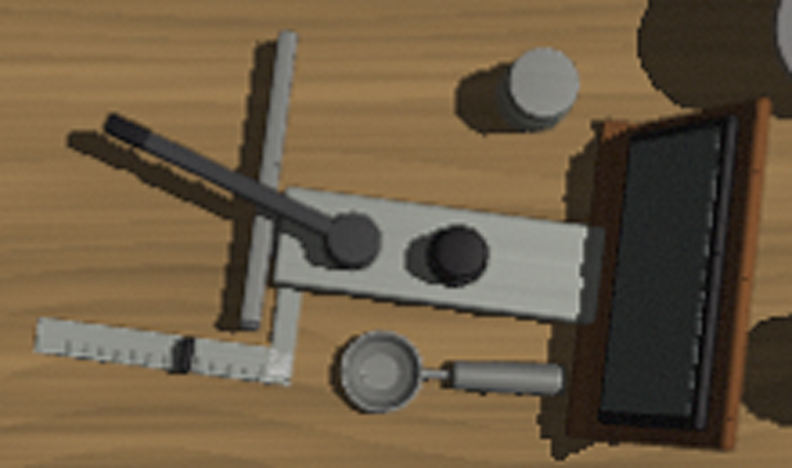

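View pics/c2.png

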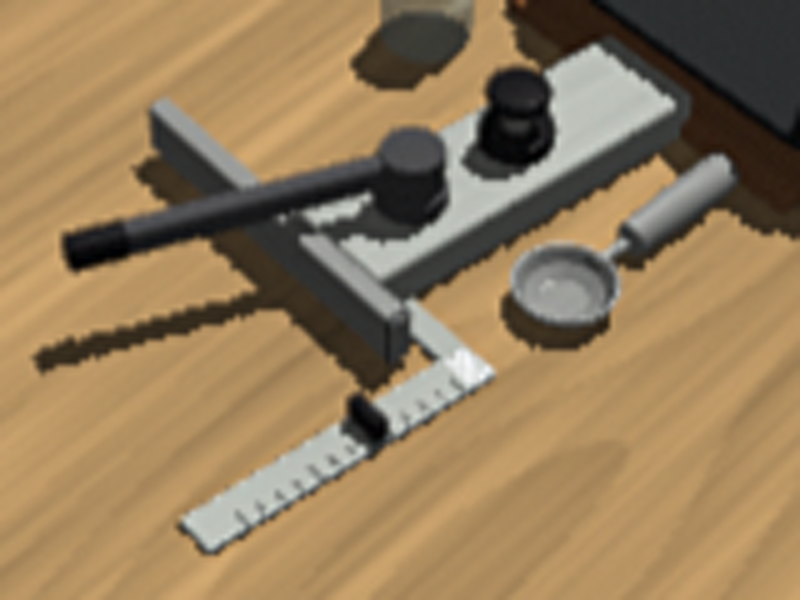

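The top crop shows rail corners, crossbar ends, strip ends and the marker at crop (183,352); the side crop shows the same, with the marker at about (368,412) and the plunger top at (518,88). I'll fit the stand pose to both.

```bash
cat > fit.py <<'E'
from h import *
from scipy.optimize import least_squares
np.set_printoptions(precision=4,suppress=True)
T=dict(np.load('pics/top0.npz'));S=dict(np.load('pics/side0.npz'))
t=lambda U,V:((U+.5)/3.6-.5+245,(V+.5)/3.6-.5+200)
s=lambda U,V:((U+.5)/5-.5+265,(V+.5)/5-.5+215)
obs=[(T,t(460,250),(0,-10,62)),(T,t(290,188),(30,100,26)),(T,t(588,227),(30,-100,26)),(T,t(577,318),(-30,-100,26)),(T,t(274,284),(-30,100,26)),
(T,t(288,33),(125,110,33)),(T,t(250,323),(-60,110,33)),(T,t(37,318),(-69,241,4)),(T,t(37,350),(-91,241,4)),(T,t(290,383),(-91,81,4)),(T,t(183,352),(-80,'m',16)),
(S,s(518,88),(0,-10,62)),(S,s(182,522),(-69,241,4)),(S,s(210,552),(-91,241,4)),(S,s(494,373),(-91,81,4)),(S,s(162,101),(125,110,33)),(S,s(399,313),(-60,110,33)),(S,s(600,40),(30,-100,26)),(S,s(678,102),(-30,-100,26)),(S,s(369,412),(-80,'m',18))]
def W(p,q):
    a=p[2];x,y,z=[v/1000 for v in q]
    return [p[0]+x*np.cos(a)-y*np.sin(a),p[1]+x*np.sin(a)+y*np.cos(a),z]
def res(p):
    r=[]
    for c,uv,q in obs:
        q=[p[3] if v=='m' else v for v in q]
        r.append(proj(c,W(p,q))[0]-uv)
    return np.concatenate(r)
if __name__=='__main__':
    f=least_squares(res,[.45,-.1,0,150],loss='soft_l1',x_scale=[.01,.01,.01,1]); p=f.x
    print(p,np.degrees(p[2])); print(res(p).reshape(-1,2))
    np.save('pose.npy',p)
    a=T
    for (u,v) in [t(110,125)]:
        w=atz(a,u,v,.058); d=w[:2]-p[:2]; R=np.array([[np.cos(p[2]),np.sin(p[2])],[-np.sin(p[2]),np.cos(p[2])]]); print('tip',R@d)
    for n,q in dict(catch=(0,-10,62),bar=(0,116,19)).items(): print(n,np.array(W(p,q)))
    for k in[(T,t(183,352),.018),(S,s(369,412),.018)]:
        w=atz(k[0],*k[1],k[2]);print('mark',R@(w[:2]-p[:2]))
E
python3 fit.py
```

```text
[  0.5219  -0.124   -0.1378 147.6667] -7.892941043346509
[[ 0.1407  0.0659]
 [-1.9346 -0.9319]
 [ 4.7643 -0.5057]
 [ 4.9063  1.0764]
 [-0.8681 -0.7502]
 [-0.4993 -0.9295]
 [-0.419   1.2064]
 [ 0.1162 -0.1621]
 [-1.2183  0.7212]
 [-0.3645  0.6268]
 [ 0.1525  0.3685]
 [-0.2498 -0.573 ]
 [-0.6424 -0.4101]
 [ 0.0179  0.0144]
 [ 0.407  -0.0433]
 [-1.4753  0.1427]
 [ 0.7106  1.1601]
 [ 1.3778 -1.4536]
 [ 2.8761 -1.4781]
 [-0.7248 -0.6638]]
tip [0.049  0.2079]
catch [ 0.5206 -0.134   0.062 ]
bar [ 0.5379 -0.0091  0.019 ]
mark [-0.0793  0.148 ]
mark [-0.0825  0.1477]
```

```bash
sed -i "/^def W/i obs=[o for o in obs if o[2][:2] not in ((30,-100),(-30,-100))]" fit.py; python3 fit.py
cat > mv.py <<'E'
import sys
from fit import *
p=np.load('pose.npy')
def mv(x,y,z):  # stand mm -> tool shift mm from measured pose; z = TCP height
    s=monitor.observe(); R=s['orientation']; d=(np.array(W(p,(x,y,z)))-s['eef_pos'])*1000
    ya=np.array([-np.sin(p[2]),np.cos(p[2]),0]); ty=R[:,1]*np.sign(R[:,1]@ya)
    st=lambda w:np.array([np.cos(p[2])*w[0]+np.sin(p[2])*w[1],-np.sin(p[2])*w[0]+np.cos(p[2])*w[1],w[2]])
    print('t',s['t'],'shift',R.T@d,'yaw',np.arctan2(np.cross(ty,ya)@R[:,0],ty@ya),'tcp stand',st(s['eef_pos']-np.r_[p[:2],0])*1000,'F stand',st(s['contact_force']),'open',s['opening'])
if __name__=='__main__': mv(*map(float,sys.argv[1:4]))
E
python3 mv.py 0 -10 120
```

```text
[  0.5212  -0.125   -0.1417 148.395 ] -8.119200237622794
[[ 0.5905  0.4071]
 [-1.422  -0.7878]
 [-0.4596 -0.6185]
 [ 0.1811 -0.783 ]
 [-0.059   1.3146]
 [ 0.4825 -0.2874]
 [-0.89    0.5907]
 [-0.0721  0.777 ]
 [ 0.155   0.3614]
 [ 0.2588 -0.627 ]
 [-0.456  -0.7007]
 [ 0.1701 -0.2623]
 [ 0.7122 -0.1234]
 [-0.9269 -0.0978]
 [ 1.0316  1.0256]
 [-0.7283 -0.6689]]
tip [0.0488 0.2091]
catch [ 0.5198 -0.1349  0.062 ]
bar [ 0.5376 -0.0102  0.019 ]
mark [-0.0793  0.1488]
mark [-0.0825  0.1484]
t 0.1 shift [ 119.0162 -304.8596 -431.5062] yaw 0.5254946621430489 tcp stand [-220.2828 -490.2905  238.7365] F stand [ 0.3244 -0.2749 -0.5191] open 1.003945186865794
```

Call:
{"name": "servo_tool", "arguments": {"series": [[[0, -40, -25, -30, 0.0], [0, -60, -55, -75, 0.05], [0, -60, -85, -115, 0.1], [0, -60, -110, -155, 0.15], [0, -60, -140, -195, 0.2], [0, -60, -170, -240, 0.25], [0, -60, -195, -275, 0.3], [0, -60, -225, -315, 0.35], [0, -60, -250, -355, 0.4], [0, -60, -280, -395, 0.46], [0, -60, -305, -431, 0.525], [0, -60, -305, -431, 0.525]]], "squeeze": 40}}

```text
t: 1.3
eef_pos: [0.5218, -0.1291, 0.299]
orientation: [[0.0, -0.136, -0.991], [0.002, -0.991, 0.136], [-1.0, -0.002, -0.0]]
contact_force: [-0.8, -1.5, 0.1]
opening: 0.003
```

```bash
python3 mv.py 0 -10 85
```

```text
t 1.3 shift [214.0058   6.482    1.2169] yaw 0.00555382504390532 tcp stand [  1.176   -3.9788 299.0195] F stand [-0.556  -1.6386  0.0749] open 0.003329420534661856
```

Call:
{"name": "servo_tool", "arguments": {"series": [[[0, 40, 0, 0, 0], [0, 80, 0, 0, 0], [0, 120, 0, 0, 0], [0, 160, 0, 0, 0], [0, 190, 0, 0, 0], [0, 205, 0, 0, 0], [0, 205, 0, 0, 0], [0, 205, 0, 0, 0]]]}}

```text
t: 2.1
eef_pos: [0.5196, -0.1353, 0.0946]
orientation: [[-0.0, -0.141, -0.99], [0.0, -0.99, 0.141], [-1.0, -0.0, 0.0]]
contact_force: [0.6, -0.3, 0.7]
opening: -0.002
```

```bash
python3 mv.py 0 -10 60; python3 -c "
from h import *
c=snap('side','s1'); cv2.imwrite('pics/c3.png',cv2.resize(c['image'][150:350,250:490,::-1],(720,600),interpolation=cv2.INTER_CUBIC))"
```

```text
t 2.1 shift [34.6378 -0.4159 -0.1702] yaw 0.0006007025654354274 tcp stand [ -0.1637 -10.422   94.6378] F stand [ 0.6033 -0.2137  0.6604] open -0.0016943709151179263
```

View pics/c3.png

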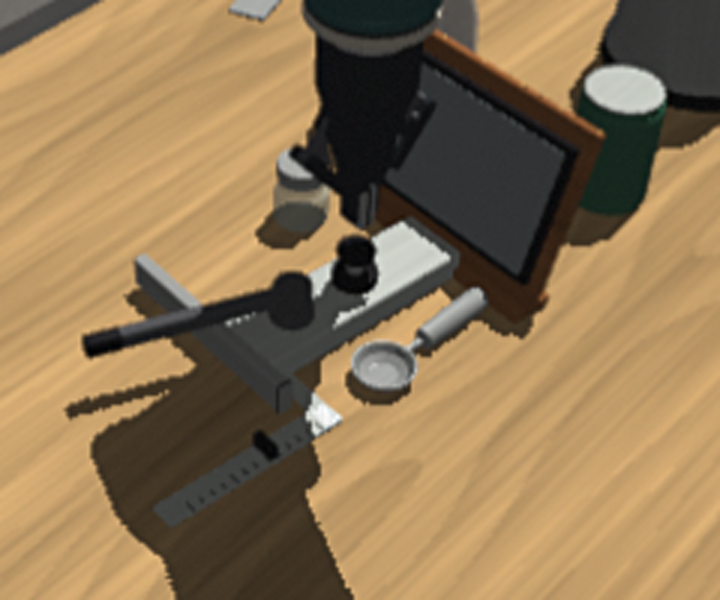

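The fingers (crop 358,215) stand right over the plunger head (355,245). Pressing.

Call:
{"name": "servo_tool", "arguments": {"series": [[[0, 15, 0, 0, 0], [0, 24, 0, 0, 0], [0, 28, 0, 0, 0], [0, 31, 0, 0, 0], [0, 34, 0, 0, 0], [0, 35, 0, 0, 0], [0, 36, 0, 0, 0], [0, 36, 0, 0, 0], [0, 36, 0, 0, 0]]]}}

```text
t: 3.05
eef_pos: [0.5202, -0.1356, 0.0599]
orientation: [[0.002, -0.141, -0.99], [-0.001, -0.99, 0.141], [-1.0, 0.001, -0.002]]
contact_force: [-6.1, 1.1, 21.7]
opening: -0.002
```

```bash
python3 mv.py 0 -10 60
```

```text
t 3.05 shift [-0.0972 -0.6702  0.5241] yaw 0.00036447006066163233 tcp stand [  0.5245 -10.6701  59.9041] F stand [-6.1663  0.2059 21.7449] open -0.0019163129847652748
```

Call:
{"name": "servo_tool", "arguments": {"series": [[[0, 0, 0, 0, 0], [0, 0, 0, 0, 0], [0, 0, 0, 0, 0], [0, -20, 0, 0, 0], [0, -60, 0, 0, 0], [0, -100, 0, 0, 0], [0, -100, 0, 0, 0], [0, -100, 0, 0, 0]]]}}

```text
t: 3.85
eef_pos: [0.5199, -0.1355, 0.1595]
orientation: [[0.002, -0.141, -0.99], [-0.001, -0.99, 0.141], [-1.0, 0.0, -0.002]]
contact_force: [-0.4, -1.0, 0.4]
opening: -0.001
```

```bash
python3 mv.py 85 250 159; python3 -c "
from h import *
c=snap('top','t2'); cv2.imwrite('pics/c4.png',cv2.resize(c['image'][190:330,225:465,::-1],(800,467),interpolation=cv2.INTER_CUBIC))"
```

```text
t 3.85 shift [   0.5614 -260.537   -84.9516] yaw 0.0004109756975865935 tcp stand [  0.1542 -10.5716 159.4912] F stand [-0.2835 -1.0535  0.3854] open -0.0008740836762502264
```

View pics/c4.png

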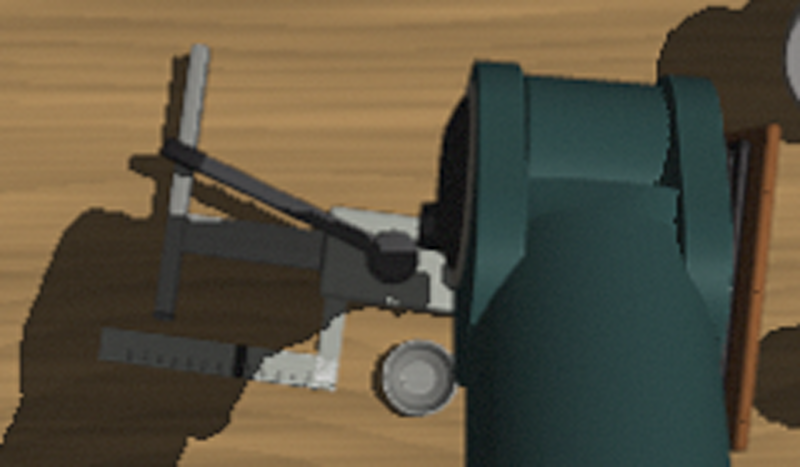

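The leg is out: crossbar from crop (200,45) to (165,318), with the lever tip (172,148) resting just past its outer face. Moving to the outer side, on the lever's +x side.

Call:
{"name": "servo_tool", "arguments": {"series": [[[0, 0, -35, -12, 0], [0, 0, -80, -26, 0], [0, 0, -125, -40, 0], [0, 0, -170, -55, 0], [0, 0, -215, -70, 0], [0, 0, -245, -80, 0], [0, 0, -260, -85, 0], [0, 0, -260, -85, 0], [0, 45, -260, -85, 0], [0, 90, -260, -85, 0], [0, 120, -260, -85, 0], [0, 130, -260, -85, 0]]]}}

```text
t: 5.1
eef_pos: [0.6379, 0.1078, 0.0247]
orientation: [[-0.005, -0.142, -0.99], [-0.002, -0.99, 0.142], [-1.0, 0.002, 0.005]]
contact_force: [-0.7, -0.5, -0.0]
opening: 0.001
```

```bash
python3 mv.py 85 225 20
```

```text
t 5.1 shift [ 4.736  21.9432 -2.3914] yaw -0.0010229616270337613 tcp stand [ 82.6547 246.9571  24.6947] F stand [-0.6398 -0.5796 -0.0214] open 0.0006121968832052487
```

Call:
{"name": "servo_tool", "arguments": {"series": [[[0, 5, 0, 0, 0], [0, 8, 0, 0, 0], [0, 8, 0, 0, 0], [0, 8, 0, 0, 0], [0, 8, 10, 0, 0], [0, 8, 20, 0, 0], [0, 8, 27, 0, 0], [0, 8, 32, 0, 0], [0, 8, 37, 0, 0], [0, 8, 42, 0, 0], [0, 8, 47, 0, 0], [0, 8, 47, 0, 0]]]}}

```text
t: 6.3
eef_pos: [0.6338, 0.0638, 0.0205]
orientation: [[0.001, -0.141, -0.99], [0.001, -0.99, 0.141], [-1.0, -0.001, -0.001]]
contact_force: [0.9, 4.2, -0.1]
opening: -0.003
```

```bash
python3 mv.py 85 170 20; python3 -c "
from h import *
c=snap('side','s3'); cv2.imwrite('pics/c5.png',cv2.resize(c['image'][170:350,230:450,::-1],(733,600),interpolation=cv2.INTER_CUBIC))"
```

```text
t 6.3 shift [ 0.4754 32.7744 -0.1662] yaw 0.0004658147362002746 tcp stand [ 84.8182 202.7737  20.5163] F stand [ 0.2589  4.2469 -0.1212] open -0.0030945289537978636
```

View pics/c5.png

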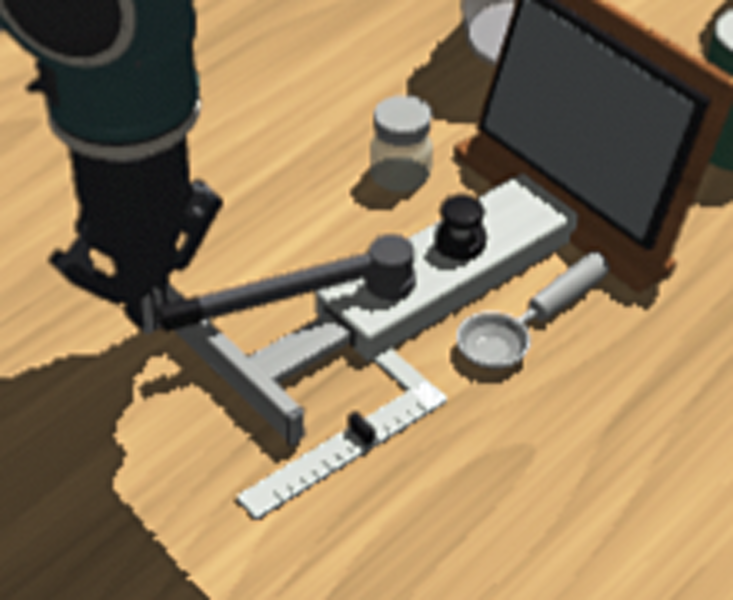

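The fingers touch the bar at crop (150,315), next to the lever tip on its +x side. The crossbar end is at (296,407) and the marker at (360,428).

```bash
cat > bar.py <<'E'
from fit import *
p=np.load('pose.npy')
def bary(c,uv,q=(-60,33)):
    f=least_squares(lambda y:proj(c,W(p,(q[0],y[0],q[1])))[0]-uv,[160.]); return f.x[0],f.fun
if __name__=='__main__':
    c=dict(np.load('pics/s3.npz')); print(bary(c,((296.5)/3.3333-.5+230,(407.5)/3.3333-.5+170)))
E
python3 bar.py
```

```text
(np.float64(182.14809998999885), array([1.138 , 1.9071]))
```

Call:
{"name": "servo_tool", "arguments": {"series": [[[0, 0, 6, 0, 0], [0, 0, 12, 0, 0], [0, 0, 18, 0, 0], [0, 0, 23, 0, 0], [0, 0, 28, 0, 0], [0, 0, 32, 0, 0], [0, 0, 34, 0, 0], [0, 0, 34, 0, 0], [0, 0, 34, 0, 0], [0, 0, 34, 0, 0]]]}}

```text
t: 7.35
eef_pos: [0.6291, 0.0309, 0.0205]
orientation: [[0.001, -0.14, -0.99], [0.001, -0.99, 0.14], [-1.0, -0.002, -0.001]]
contact_force: [1.6, 6.1, -0.1]
opening: -0.001
```

```bash
python3 mv.py 85 169 20; python3 -c "
from h import *
c=snap('side','s4'); cv2.imwrite('pics/c6.png',cv2.resize(c['image'][250:325,285:375,::-1],(720,600),interpolation=cv2.INTER_CUBIC))
c=snap('top','t4'); cv2.imwrite('pics/c7.png',cv2.resize(c['image'][200:320,240:360,::-1],(600,600),interpolation=cv2.INTER_CUBIC))"
```

```text
t 7.35 shift [ 0.5105  0.5296 -0.2406] yaw 0.001175508562694404 tcp stand [ 84.7585 169.5285  20.5112] F stand [ 0.6774  6.3021 -0.0844] open -0.0013196116541333847
```

View pics/c6.png

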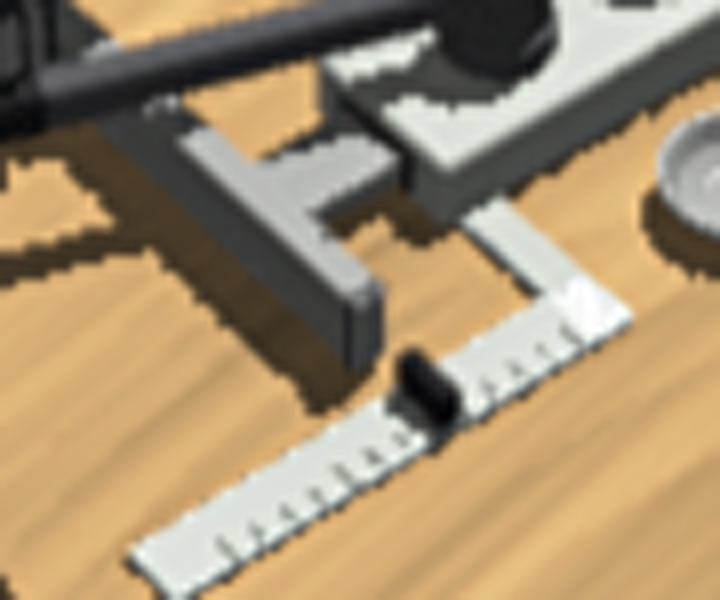

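The crossbar's end top edge is at crop (345–383, 283–296), its bottom corner at about (348,370), and the marker top at about (428,373).

Run:
```python
from bar import *
c=dict(np.load('pics/s4.npz')); k=lambda U,V:((U+.5)/8-.5+285,(V+.5)/8-.5+250)
print('bar',bary(c,k(364,290)),bary(c,k(348,370),(-60,5)),bary(c,k(345,296)),bary(c,k(383,283)))
print('mark',bary(c,k(428,373),(-80,18)),bary(c,k(407,351),(-69,18)),bary(c,k(452,393),(-91,18)))
inv=lambda q:(lambda uv:((uv-[285,250]+.5)*8-.5).round())(proj(c,[W(p,x) for x in q]))
print('box mark@148.4',inv([(x,y,z) for z in(18,4) for x in(-69,-91) for y in(144.4,152.4)]).tolist())
print('bar end@148.4',inv([(-60,y,z) for z in(33,5) for y in(142.4,154.4)]).tolist())
print('strip',inv([(-69,241,4),(-91,241,4),(-91,81,4)]).tolist())
```

```text
bar (np.float64(151.45351136597873), array([0.7016, 1.1751])) (np.float64(157.42111521095634), array([0.6208, 1.0239])) (np.float64(157.22624626062938), array([0.9956, 1.6676])) (np.float64(145.50087778271862), array([0.4626, 0.7746]))
mark (np.float64(147.41892071707508), array([-0.0426, -0.0695])) (np.float64(146.49319023188033), array([-0.2944, -0.4854])) (np.float64(147.28658326955477), array([0.2478, 0.4011]))
box mark@148.4 [[411.0, 344.0], [388.0, 357.0], [462.0, 391.0], [439.0, 405.0], [410.0, 377.0], [388.0, 391.0], [462.0, 425.0], [439.0, 439.0]]
bar end@148.4 [[396.0, 284.0], [361.0, 304.0], [395.0, 352.0], [362.0, 373.0]]
strip [[128.0, 550.0], [178.0, 601.0], [636.0, 316.0]]
```

View pics/c7.png

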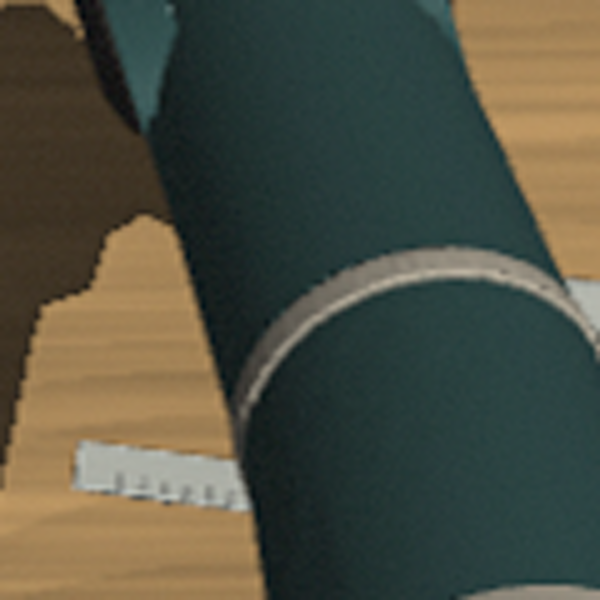

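The top view is blocked by the arm, so I'll measure with the depth map of the side view, calibrating it on the start picture (bar known at y = 110).

```bash
cat > dm.py <<'E'
from fit import *
p=np.load('pose.npy')
def cloud(c,us,vs):
    u,v=np.meshgrid(us,vs); uv=np.stack([u.ravel(),v.ravel()],1).astype(float)
    n=cv2.undistortPoints(uv.reshape(-1,1,2),c['mtx'],c['dist_coeffs']).reshape(-1,2); d=c['z_map'][v.ravel(),u.ravel()]
    P=np.c_[n,np.ones(len(n))]*d[:,None]; P=P@c['extrinsics'][:3,:3].T+c['extrinsics'][:3,3]
    q=P-[p[0],p[1],0]; a=p[2]
    return np.c_[np.cos(a)*q[:,0]+np.sin(a)*q[:,1],-np.sin(a)*q[:,0]+np.cos(a)*q[:,1],q[:,2]][d>0]*1000
def rep(f,name=''):
    c=dict(np.load(f'pics/{f}.npz')); Q=cloud(c,np.arange(225,440),np.arange(190,340)); 
    x,y,z=Q.T
    b=Q[(x>-59)&(x<-15)&(z>29)&(z<37)&(y>100)&(y<215)]
    m=Q[(abs(x+80)<14)&(z>9)&(z<24)&(y>125)&(y<185)]; mt=m[m[:,2]>15.5]
    s=Q[(abs(x+80)<9)&(abs(z-4)<3)&(y>85)&(y<260)]
    for n,k in(('bar',b),('mark',m),('marktop',mt),('strip',s)):
        if len(k): print(f,n,len(k),'mean',k.mean(0),'pct y',np.percentile(k[:,1],[2,10,50,90,98]))
if __name__=='__main__':
    import sys
    for f in sys.argv[1:]: rep(f)
E
python3 dm.py side0 s1 s3 s4 top0 t2
```

```text
side0 bar 86 mean [-37.1486 112.6271  33.7304] pct y [105.591  106.5971 113.759  117.3997 118.6662]
side0 mark 55 mean [-81.7386 149.8239  16.4276] pct y [144.049  145.337  150.2035 152.527  159.2482]
side0 marktop 36 mean [-81.804  148.5145  18.7925] pct y [143.843  145.3518 148.8278 151.5456 152.2636]
side0 strip 394 mean [-80.1301 175.4365   4.8494] pct y [ 87.6874 101.6694 180.3048 241.8483 257.0509]
s1 bar 88 mean [-37.5083 112.7192  34.0532] pct y [105.5179 107.3054 113.3167 117.3368 118.5396]
s1 mark 55 mean [-82.4583 149.6461  16.7627] pct y [143.678  145.1148 150.4885 151.8549 152.5003]
s1 marktop 36 mean [-81.9427 148.8677  19.4395] pct y [144.0612 145.1774 149.0228 151.7697 152.1983]
s1 strip 386 mean [-80.2999 177.3526   4.8713] pct y [ 89.5511 103.3465 181.6825 242.562  256.3813]
s3 bar 91 mean [-37.4178 185.0101  33.794 ] pct y [178.1583 180.5645 185.7314 190.5617 191.3123]
s3 mark 56 mean [-82.658  149.1612  16.6322] pct y [143.9846 145.2695 150.1128 152.1129 152.675 ]
s3 marktop 39 mean [-81.8878 148.8349  18.7468] pct y [144.2973 145.1775 148.8786 152.1275 152.7952]

[... 595 characters left out ...]
top0 mark 49 mean [-80.0059 150.4202  15.3068] pct y [128.5835 143.9066 147.9704 165.9278 180.2844]
top0 marktop 24 mean [-78.8693 147.3689  18.2842] pct y [144.0672 144.5091 147.2955 150.4724 150.7182]
top0 strip 409 mean [-80.0799 167.9241   3.9782] pct y [ 88.7266 100.2062 169.5944 233.5059 250.5803]
t2 bar 95 mean [-36.5782 200.7392  32.9552] pct y [195.0411 196.0998 200.8987 205.7016 206.5534]
t2 mark 45 mean [-79.2746 149.9967  16.2007] pct y [142.1295 144.2073 148.2094 162.6447 176.0982]
t2 marktop 28 mean [-79.4433 147.4801  18.7009] pct y [143.913  144.5338 147.2734 150.6492 151.0768]
t2 strip 395 mean [-80.0952 168.0122   3.8936] pct y [ 88.6635 101.2977 169.3554 234.5673 255.146 ]
```

Both views agree: the bar (calibrated 149.0) is about 2.7 mm too far out versus the marker (146.3). I'll correct that, then slide.

Call:
{"name": "servo_tool", "arguments": {"series": [[[0, 0, 1.5, 0, 0], [0, 0, 2.7, 0, 0], [0, 0, 2.7, 0, 0], [0, 0, 2.7, 0, 0], [0, 0, 2.7, 6, 0], [0, 0, 2.7, 12, 0], [0, 0, 2.7, 18, 0], [0, 0, 2.7, 24, 0], [0, 0, 2.7, 30, 0], [0, 0, 2.7, 35, 0], [0, 0, 2.7, 35, 0]]]}}

```text
t: 8.55
eef_pos: [0.5946, 0.0333, 0.0212]
orientation: [[0.003, -0.14, -0.99], [0.002, -0.99, 0.14], [-1.0, -0.002, -0.002]]
contact_force: [1.6, 7.2, 6.2]
opening: -0.001
```

```bash
python3 mv.py 17 166.8 20; python3 -c "
from h import *
c=snap('side','s5')"; python3 dm.py s5
```

```text
t 8.55 shift [ 1.1553  0.2649 33.2787] yaw 0.001393259320858797 tcp stand [ 50.2754 167.109   21.2383] F stand [0.5385 7.3631 6.1671] open -0.0005899712492549612
s5 bar 92 mean [-37.4032 149.4002  33.8528] pct y [142.714  144.4686 150.1877 154.8815 155.5656]
s5 mark 55 mean [-82.0291 148.1654  16.2726] pct y [132.9763 144.0104 149.8383 152.0566 152.2983]
s5 marktop 33 mean [-81.9955 148.4589  19.0363] pct y [143.5548 145.4386 148.5316 151.5204 152.3214]
s5 strip 382 mean [-80.3255 178.251    4.9072] pct y [ 89.1716 105.9326 182.6689 241.9494 255.6604]
```

```bash
python3 -c "
from h import *
c=dict(np.load('pics/s5.npz')); cv2.imwrite('pics/c8.png',cv2.resize(c['image'][195:315,250:380,::-1],(650,600),interpolation=cv2.INTER_CUBIC))"
```

```text
(no output)
```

View pics/c8.png

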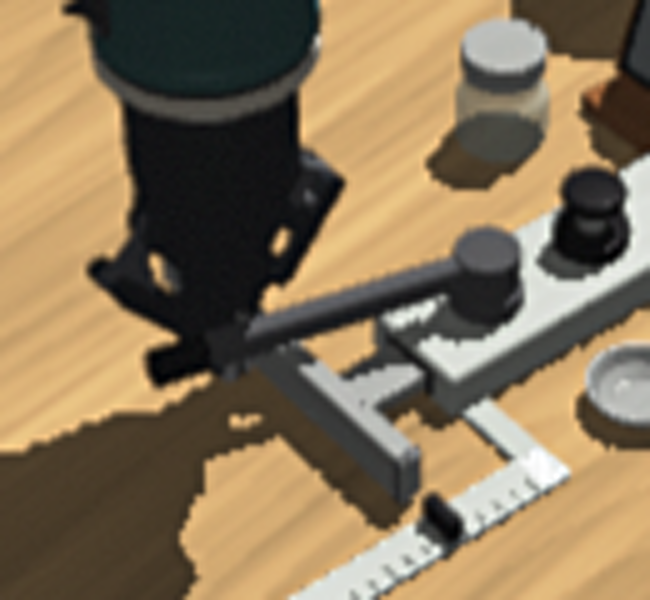

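Run:
```python
from dm import *
c=dict(np.load('pics/s5.npz'))
k=lambda q:((proj(c,[W(p,x) for x in q])-[250,195]+.5)*5-.5).round().tolist()
print('finger tip corners',k([(x,y,13) for x in(39,61) for y in (152.5,181.5)]));print('z42',k([(39,y,42) for y in (152.5,181.5)]));print('z58',k([(39,y,58) for y in (152.5,181.5)]))
for V in range(300,400,10):
    print(V,[tuple(cloud(c,np.array([250+U//5]),np.array([195+V//5])).round()[0].astype(int)) for U in range(150,290,15)])
```

```text
finger tip corners [[270.0, 368.0], [219.0, 397.0], [241.0, 342.0], [191.0, 370.0]]
z42 [[267.0, 323.0], [215.0, 352.0]]
z58 [[266.0, 298.0], [213.0, 327.0]]
300 [(np.int64(38), np.int64(212), np.int64(93)), (np.int64(39), np.int64(204), np.int64(87)), (np.int64(48), np.int64(191), np.int64(72)), (np.int64(47), np.int64(184), np.int64(69)), (np.int64(39), np.int64(181), np.int64(73)), (np.int64(40), np.int64(173), np.int64(67)), (np.int64(41), np.int64(164), np.int64(61)), (np.int64(37), np.int64(159), np.int64(61)), (np.int64(82), np.int64(120), np.int64(3)), (np.int64(79), np.int64(113), np.int64(2))]
310 [(np.int64(41), np.int64(211), np.int64(84)), (np.int64(39), np.int64(204), np.int64(81)), (np.int64(38), np.int64(198), np.int64(78)), (np.int64(43), np.int64(186), np.int64(67)), (np.int64(40), np.int64(181), np.int64(66)), (np.int64(39), np.int64(174), np.int64(62)), (np.int64(45), np.int64(161), np.int64(50)), (np.int64(53), np.int64(148), np.int64(36)), (np.int64(27), np.int64(157), np.int64(61)), (np.int64(24), np.int64(152), np.int64(60))]
320 [(np.int64(39), np.int64(213),
[... 2890 characters left out ...]
 np.int64(171), np.int64(-1)), (np.int64(55), np.int64(166), np.int64(0)), (np.int64(51), np.int64(160), np.int64(-1)), (np.int64(45), np.int64(156), np.int64(2)), (np.int64(38), np.int64(152), np.int64(4)), (np.int64(23), np.int64(154), np.int64(18))]
390 [(np.int64(69), np.int64(198), np.int64(3)), (np.int64(65), np.int64(193), np.int64(3)), (np.int64(63), np.int64(186), np.int64(-1)), (np.int64(56), np.int64(182), np.int64(2)), (np.int64(53), np.int64(176), np.int64(1)), (np.int64(49), np.int64(170), np.int64(1)), (np.int64(46), np.int64(164), np.int64(-1)), (np.int64(39), np.int64(160), np.int64(2)), (np.int64(34), np.int64(155), np.int64(3)), (np.int64(24), np.int64(154), np.int64(11))]
```

The lever is in front with the finger against its +x side, already partly pushed (about 0.24 rad). Continuing the slide with tiny trims.

Call:
{"name": "servo_tool", "arguments": {"series": [[[0, -1, 0.5, 4, 0], [0, -1, 0.5, 9, 0], [0, -1, 0.5, 14, 0], [0, -1, 0.5, 19, 0], [0, -1, 0.5, 24, 0], [0, -1, 0.5, 28, 0], [0, -1, 0.5, 31, 0], [0, -1, 0.5, 31, 0]]]}}

```text
t: 9.4
eef_pos: [0.5641, 0.0371, 0.022]
orientation: [[0.003, -0.14, -0.99], [0.002, -0.99, 0.14], [-1.0, -0.002, -0.003]]
contact_force: [3.1, 6.6, 2.5]
opening: 0.001
```

```bash
python3 mv.py 17 166.3 20; python3 -c "
from h import *
c=snap('side','s6')"; python3 dm.py s6
```

```text
t 9.4 shift [2.0404 0.203  2.5203] yaw 0.001345069696469827 tcp stand [ 19.5146 166.5024  22.0474] F stand [2.0984 6.9353 2.5409] open 0.0006774865013993566
s6 bar 89 mean [-38.0177 149.5336  33.8457] pct y [143.0962 144.5187 149.6914 154.0221 154.8808]
s6 mark 57 mean [-82.1651 150.2144  15.7946] pct y [141.5083 144.3663 149.6775 152.3155 180.2494]
s6 marktop 34 mean [-81.5719 148.0414  18.3223] pct y [143.0617 144.3164 148.1651 151.748  152.2918]
s6 strip 372 mean [-79.8001 179.2294   4.7645] pct y [ 89.3305 104.7277 185.5667 243.8616 256.5648]
```

Call:
{"name": "servo_tool", "arguments": {"series": [[[0, 0, 0, 1, 0], [0, 0, 0, 2, 0], [0, 0, 0, 3, 0], [0, 0, 0, 3, 0]]]}}

```text
t: 9.85
eef_pos: [0.563, 0.0372, 0.0223]
orientation: [[0.006, -0.14, -0.99], [0.002, -0.99, 0.14], [-1.0, -0.003, -0.006]]
contact_force: [17.3, 5.9, -7.7]
opening: -0.001
```

```bash
python3 mv.py 17 166.3 22
python3 - <<'E'
from dm import *
c=snap('side','s7'); rep('s7'); c=dict(np.load('pics/s7.npz'))
Q=cloud(c,np.arange(225,440),np.arange(190,340)); x,y,z=Q.T
k=Q[(z>54)&(z<64)&(y>80)&(y<225)&(abs(x)<60)]
for a in range(80,225,15):
    q=k[(k[:,1]>a)&(k[:,1]<a+15)]
    if len(q): print(a,len(q),np.percentile(q[:,0],[5,50,95]))
E
```

```text
t 9.85 shift [0.2948 0.2221 1.4952] yaw 0.0008202030175788804 tcp stand [ 18.4932 166.5225  22.3045] F stand [16.3245  8.2419 -7.7479] open -0.0006415280354944014
s7 bar 98 mean [-36.8251 149.7451  33.5745] pct y [142.3944 144.2682 150.5983 154.1458 155.2859]
s7 mark 54 mean [-81.987  149.943   16.7589] pct y [144.3942 145.3016 150.0541 152.6496 159.608 ]
s7 marktop 36 mean [-81.4183 148.8238  19.1247] pct y [144.242  144.9468 148.8541 152.2593 152.691 ]
s7 strip 389 mean [-80.1032 176.0017   4.8398] pct y [ 88.419  103.5802 179.3301 242.1731 254.5558]
80 32 [-7.5092 -2.5127  3.5191]
95 29 [-7.4432 -2.5551  3.1949]
110 34 [-7.4604 -3.9486  3.1768]
125 33 [-6.7923 -2.5483  6.1181]
140 39 [-7.437  -2.5533  8.9228]
155 52 [-7.4573  1.2138 12.8256]
170 48 [-6.8201  0.675  11.8066]
185 38 [-7.3372 -2.5368  6.4358]
200 38 [-7.5909 -3.6189  4.5407]
215 23 [-6.9154 -1.9719  2.7011]
```

The lever is closed: its left edge is constant at x ≈ -7.4 along its whole length, with 16 N against the stop. I'll average more frames for the bar-to-marker check.

```bash
cat > avg.py <<'E'
from dm import *
def st(c):
    Q=cloud(c,np.arange(225,440),np.arange(190,340)); x,y,z=Q.T
    b=y[(x>-59)&(x<-15)&(z>29)&(z<37)&(y>100)&(y<215)]; m=y[(abs(x+80)<14)&(z>15.5)&(z<24)&(y>135)&(y<165)]
    r=lambda k:[k.mean(),np.percentile(k,[4,96]).mean()]
    return r(b)+r(m)
A=np.array([st(eyes.camera('side')) for _ in range(14)])
B=np.array([st(dict(np.load(f'pics/{f}.npz'))) for f in('side0','s1')])
print('now',A.mean(0),A.std(0)/14**.5,'ref110',B.mean(0))
print('bar est',A.mean(0)[:2]-B.mean(0)[:2]+110,'mark est side',A.mean(0)[3]-B.mean(0)[1]+110)
E
python3 avg.py; python3 mv.py 17 166 22
```

```text
now [149.2633 148.8755 148.6483 148.272 ] [0.0901 0.047  0.0529 0.0891] ref110 [112.6731 112.1862 148.6911 148.1803]
bar est [146.5902 146.6893] mark est side 146.08585016414287
t 10.6 shift [0.3007 0.5182 1.5126] yaw 0.0008043934675539417 tcp stand [ 18.5104 166.5185  22.3112] F stand [16.9221  8.8537 -6.9891] open 0.001655921051663828
```

Call:
{"name": "servo_tool", "arguments": {"series": [[[0, 0, 0.4, -0.5, 0], [0, 0, 0.4, -0.5, 0], [0, 0, 0.4, -0.5, 0], [0, 0, 0.4, -0.5, 0]]]}}

```text
t: 11.0
eef_pos: [0.5631, 0.0372, 0.0223]
orientation: [[0.006, -0.14, -0.99], [0.002, -0.99, 0.14], [-1.0, -0.003, -0.005]]
contact_force: [13.7, 7.1, -4.3]
opening: -0.001
```

```bash
python3 avg.py; python3 mv.py 17 166 22;  python3 -c "
from h import *
c=snap('side','s8'); cv2.imwrite('pics/c9.png',cv2.resize(c['image'][190:330,240:420,::-1],(771,600),interpolation=cv2.INTER_CUBIC))"
```

```text
now [148.8147 148.6868 148.6435 148.2924] [0.1379 0.0895 0.0531 0.097 ] ref110 [112.6731 112.1862 148.6911 148.1803]
bar est [146.1416 146.5006] mark est side 146.10618563257677
t 11.7 shift [0.2305 0.4692 1.526 ] yaw 0.001104045938502807 tcp stand [ 18.5242 166.4702  22.2398] F stand [13.4039  9.9566 -5.359 ] open -0.00012384513447001393
```

View pics/c9.png

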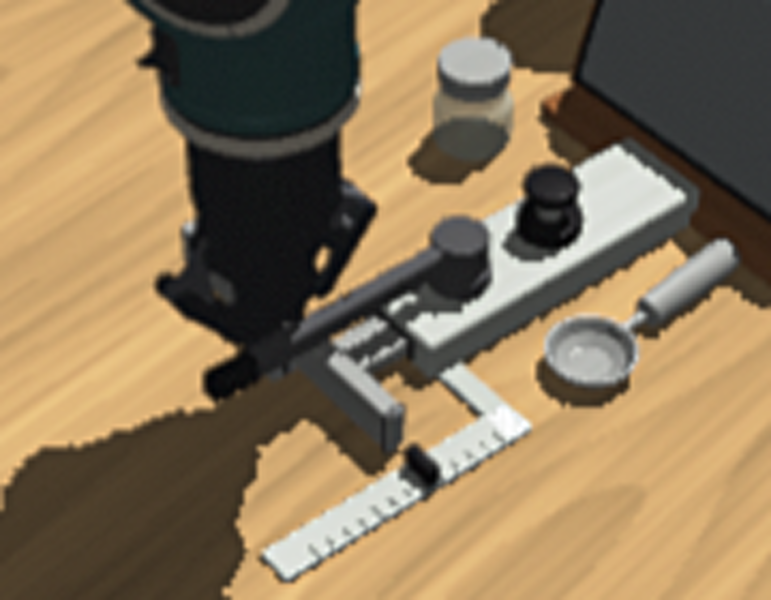

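The lever (crop (215,385) to (440,255)) lies parallel to the rail, and the bar end (390,410) is level with the marker (420,465). The marker, spoon and jar have not moved. Handing in.

```bash
python3 -c "
from rig import order; print(order.job_done())"
```

```text
the job is handed in; nothing more can be done
None
```

I pressed the plunger to its stop, which released the leg. I then pushed the leg in to the marker and slid the cam lever shut while holding it there. The job was handed in at about 12 s, with the fingers still holding the leg; no verdict was reported.

**Last checks:**
- **Leg:** the crossbar measured y ≈ 146.1–146.5 mm and the marker ≈ 146.1–146.35 mm, on depth averages calibrated to the leg's known start position. They agree to within about 0.4 mm.
- **Spring:** the fingers were holding the leg with about 7–10 N.
- **Lever:** in the frame taken when it reached its stop (about 16 N), its edge lay parallel to the rail along its whole length. I then eased off slightly; about 13 N still held it, and the final picture still showed it in line with the rail.
- **Surroundings:** the marker's measured position had not changed. The spoon and sugar jar looked untouched in the final picture. The other crockery and the tin were outside that crop, but the arm never went near them.

**Disagreements:**
- **Raw frame offset:** my fitted stand frame was off by 1–2 mm along the rail between the two cameras, so I compared the bar with the marker directly.
- **Fingertip estimate:** working the bar position from the fingertips alone gave about 0.5 mm less. I went with the camera result.
- **Vertical force:** there was also a small unexplained vertical force on the tool, up to about 8 N, while sliding and closing the lever.

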